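Let a rejected bottle into the reject bin and ease its lid shut

TASK

With the fingertips, press the red lever pad of the reject bin right down to its stop, so that the linked yellow lid swings wide open and the small bottle waiting on the blue chute rolls into the bin; then let the lever come back up slowly under your fingers, so that the lid settles fully shut without slamming, and move clear. Work the lid only through the lever, touch neither the lid nor the bottle, pick nothing up, and leave the jug, the jar and the loose cap where they stand.

Things in the scene. Friction and masses are not known exactly. Their poses are not given: they have to be found in the camera images.
- bin: Stainless reject bin, fixed, 200 (x) by 170 (y) by 160 mm high, lid at 165 mm. Origin: centre of its underside, on the table; z up. The lever sticks out of a grey housing towards the bin's own -x (y = 0). A blue chute with white rails slopes down into the bin from its own +x, from x = 292 mm (rails 200 mm high) to x = 100 mm (floor 115 mm high). Inside: 192 by 162 mm, floor at 10 mm.
- lever_pad (a point): Centre of the top face of the red lever pad, 50 mm along the lever, 88 mm across, 12 mm thick; on the bin's -x side, y = 0. Lever up: 160 mm above the table, 259 mm from the bin's origin, sloping up away from the bin by 0.25 rad. Fully pressed: 91 mm high, sloping down by 0.25 rad; it shifts sideways by under 8 mm on the way. About 3 to 8 N straight down moves it.
- lever (a joint): Lever angle in rad: 0 up (lid shut), 0.5 pressed to the stop. Pivot: a horizontal line along the bin's y axis at bin x = -125, z = 120 mm; the pad's mid-thickness centre is 140 mm from it, at 0.25 rad above level when up, its top face 6 mm above that. Nothing latches: let go, the lever flies up and the lid slams.
- lid_hinge (a joint): Lid angle in rad, always 1.8 times the lever's: 0 shut, 0.9 wide open. The lid hinges on the rim on the lever's side, and its free edge over the chute rises.
- lid: Yellow lid, 210 by 176 mm, 4 mm thick, with a 43 mm skirt hanging from its free edge that holds the bottle back on the chute. Origin on the hinge line (bin x = -100 mm, z = 165 mm), x along the lid to the free edge.
- bottle: Small white bottle with a blue cap, a cylinder 40 mm in diameter and 70 mm long, 60 g, lying across the chute against the lid's skirt. Origin at its centre, y along its axis. It rolls into the bin by itself, within about a second, once the lid is up.
- jug: Bystander: white round jug with a green cap, 72 mm in diameter, 136 mm high. Origin: centre of its underside.
- jar: Bystander: amber jar, 60 mm in diameter, 80 mm high. Origin: centre of its underside.
- cap: Bystander: loose orange cap, 56 mm in diameter, 18 mm high, lying on the table. Origin: centre of its underside.

How it is judged:
By the outcome, as a careful person would: the job done as asked, in the order asked, and still so for the second after the job is handed in, with the robot touching nothing.
It also fails if it takes over 38 s, if anything falls off the work surface, if the arm or the gripper's body presses on something with over 40 N, if the wrist force passes 120 N, or if a joint passes its speed limit or range.

ROBOT

A 6-joint arm with a two-finger parallel gripper is mounted at the origin on the work surface. World frame = base frame: x ahead of the robot, y to its left, z up, the work surface at z = 0. Lengths are in m, angles in rad, forces in N, time in s.
With the tool pointing down it reaches from about 0.325 to 0.925 m from the base axis. Payload 3.1 kg.
Tool frame: the origin (TCP) lies midway between the tips of the shut fingers; the grasp point (between the pads) lies manip.grip_depth behind it (manip.grip_depth is the distance from the TCP to the grasp point, in m); z points along the fingers, y is the direction in which the jaws open and shut (so a half turn about z gives the same grasp; the last joint's range is limited). The gripper opens to 85 mm and grips with 20 to 120 N. Pads are 22 mm wide; open, the fingers measure 114 mm over their backs; the gripper's body (76 mm by 85 mm) begins 54 mm behind the grasp point. The pads swing forward as they close: fully open they stand 13 mm farther back than shut.
Start: joints at [-1.292, 0.217, 1.613, -0, 1.311, -0.112], TCP at [0.238, -0.578, 0.231] pointing down, gripper open.
Joint ranges: [-2.75, 2.75], [-0.78, 2.1], [0.31, 2.55], [-1.13, 4.27], [0.13, 2.63], [-2.58, 2.58]. Speed limits (rad/s): [2.79, 2.79, 3.14, 3.14, 3.14, 3.14].

INTERFACE

Orientations are given as a rotation vector (axis times angle).
In Python, from station import manip gives the robot as it stands. The module is installed in compiled form; this text tells all that it offers.
- The arm moves only by the shell command python3 -m creep 'ROWS' [FORCE]. ROWS is text: rows parted by semicolons, each of 7 numbers parted by spaces: the turn, a rotation vector about the tool's x, y, z in rad, then the shift along the tool's x, y, z in cm, then the closure, from 0 (fully open) to 1 (shut). A call has 1 to 20 rows; each row shifts and turns the commanded pose from where the row before left it, along the tool's axes as they then stand; what a row does not reach is not made up. A row lasts 1/8 s, in which the tool goes at most 62.5 mm and 10.7 degrees, less where a joint would pass 70% of its speed; a pose out of reach is approached as far as the arm can. A call is refused whole if a number of a shift passes 6.25 or a number of a turn 0.188, either way. A call with a gripper value outside its range is refused whole. The fingers move at their own pace and stop on an object; FORCE is the grip in N (left out, the last holds). Time passes only in rows, so rows that do not move let the fingers close. It gives the time, the measured TCP pose, the force and the opening at its end, in the units of the state.
- manip.get_state(): the state, without advancing time (a new reading comes with each control period).
- manip.capture(name): name is "scene" or "top" or "wrist"; returns a dict with "image" (420x560x3 uint8, red, green, blue), "range_z" (420x560 float32, m along the optical axis (not along the pixel's ray), 0 where there is no reading), "fx", "fy", "cx", "cy" (pixels), "rvec" (rotation vector, rad) and "tvec" (3), from world to camera coordinates, as OpenCV has them; the wrist camera has in their place "T_tool_cam" (4x4, takes a point from camera to tool coordinates, whose origin is the TCP and whose axes are the flange's). Camera axes: x right, y down, z forward; pixel columns grow to the right and rows downward; lengths in m; the calibration is good to about 2 mm. A picture is of the moment at which its call begins: read the wrist's pose just before it.
- manip.job_done(): hands the job in, once; it reports no verdict.
Trained networks look in the newest picture that a camera, given by its name, has taken for a name from the list of things; names that differ only in an ending like _2 or _b are one class to them, and where a whole thing is asked for, a point or a joint stands for the part that bears it (a point fixed in the world has none). Each returns a list of dicts, best first, with "confidence" (0 to 1); they miss things now and then, are a little off and sometimes report something else, mostly with a low value. They report only what shows in the picture. A call takes as long as a camera call.
- manip.recognise(name, camera): "at" ([x, y, z] in m, in the coordinates of the camera as it stood for that picture, good to about 4 mm: the middle of the surface that is visible of it).
The state is a dict: "time": time; "joints": joint angles; "dq": joint speeds; "joint_torque": joint torques, N m; "tcp_pos": TCP position; "orientation": TCP orientation; "force": force on the tool from outside, world axes, zero at the start; "ft_torque": the same for the moment, N m; "width": finger opening in m.
Only numpy, scipy, OpenCV 4.12 (cv2) and the standard library are available. Lean on these libraries where they do the work, as an engineer would, in place of code of your own. Each camera call takes 0.05 s, during which the arm holds its last target. There are 200 camera calls.

## Working session

There is one attempt and no reset: what is moved stays moved. The work goes in short steps, Python scripts to look and compute and a shell command to move; the robot and the scene stay as the last step left them, time stands still between calls to the robot, and variables do not carry over. Pictures are saved under pics/ and viewed, about 8 in all and at most 12, crops included, and the job is handed in when it is done.

```bash
mkdir -p pics; cat > h.py <<'E'
import numpy as np, cv2
from station import manip
from scipy.spatial.transform import Rotation as R
def world(cap,p):
    Rm=R.from_rotvec(np.ravel(cap["rvec"])).as_matrix(); return Rm.T@(np.asarray(p)-np.ravel(cap["tvec"]))
def cloud(cap):
    z=cap["range_z"]; v,u=np.indices(z.shape)
    P=np.stack([(u-cap["cx"])/cap["fx"]*z,(v-cap["cy"])/cap["fy"]*z,z],-1)
    Rm=R.from_rotvec(np.ravel(cap["rvec"])).as_matrix()
    return (P-np.ravel(cap["tvec"]))@Rm
E
python3 - <<'E'
from h import *
s=manip.get_state();print({k:np.round(v,3) for k,v in s.items()}, manip.grip_depth)
ims=[]
for c in("scene","top"):
    cap=manip.capture(c); ims.append(cap["image"]); cv2.imwrite(f"pics/{c}0.png",cap["image"][:,:,::-1])
    for n in("bin","lever_pad","lid","bottle","jug","jar","cap"):
        print(c,n,[(np.round(world(cap,d["at"]),3).tolist(),round(d["confidence"],2)) for d in manip.recognise(n,c)[:2]])
    P=cloud(cap); hsv=cv2.cvtColor(cap["image"],cv2.COLOR_RGB2HSV); ok=cap["range_z"]>0
    H,S,V=[hsv[:,:,i] for i in range(3)]
    for nm,m in(("red",((H<6)|(H>174))&(S>150)&(V>80)),("yel",(H>22)&(H<35)&(S>130)&(V>80))):
        m=m&ok; n,l,st,ce=cv2.connectedComponentsWithStats(m.astype(np.uint8))
        for i in range(1,n):
            if st[i,4]>60:
                q=P[l==i]; r=cv2.minAreaRect((q[:,:2]*1000).astype(np.float32))
                print(c,nm,st[i].tolist(),q.mean(0).round(3),q.min(0).round(3),q.max(0).round(3),np.round(r[0]),np.round(r[1]),round(r[2],1))
E
```

```text
{'time': np.float64(0.0), 'joints': array([-1.292,  0.218,  1.615,  0.   ,  1.311, -0.112]), 'dq': array([-0.001,  0.002, -0.001,  0.001,  0.001, -0.001]), 'joint_torque': array([-1.0000e-03, -3.9685e+01, -3.0385e+01, -0.0000e+00,  1.0000e-02,
        0.0000e+00]), 'tcp_pos': array([ 0.238, -0.577,  0.23 ]), 'orientation': array([-3.079, -0.609,  0.   ]), 'force': array([-0.692,  0.143, -1.29 ]), 'ft_torque': array([0.069, 0.044, 0.025]), 'width': np.float64(0.085)} 0.0187
scene bin [([0.555, -0.066, 0.157], 0.87)]
scene lever_pad [([0.545, 0.171, 0.158], 0.57)]
scene lid [([0.542, -0.079, 0.169], 0.63)]
scene bottle [([0.531, -0.207, 0.161], 0.52)]
scene jug [([0.709, 0.109, 0.095], 0.86), ([0.545, -0.084, 0.167], 0.49)]
scene jar [([0.697, -0.037, 0.07], 0.69)]
scene cap [([0.429, 0.093, 0.018], 0.5)]
scene red [309, 228, 47, 38, 814] [0.546 0.183 0.16 ] [0.502 0.154 0.146] [0.588 0.207 0.168] [544. 181.] [52. 86.] 87.7
scene yel [175, 128, 124, 94, 5957] [ 0.537 -0.08   0.167] [ 0.326 -0.321 -0.005] [0.625 0.02  0.172] [ 474. -153.] [348. 290.] 87.8
top bin [([0.536, -0.107, 0.166], 0.69)]
top lever_pad [([0.525, -0.204, 0.162], 0.31)]
top lid [([0.531, -0.086, 0.171], 0.8)]
top bottle [([0.524, -0.204, 0.162], 0.8)]
top jug [([0.687, 0.094, 0.098], 0.95)]
top jar [([0.678, -0.05, 0.086], 0.84), ([0.536, -0.09, 0.17], 0.69)]
top cap [([0.426, 0.093, 0.017], 0.82), ([0.684, -0.05, 0.084], 0.27)]
top red [181, 186, 29, 47, 1239] [0.544 0.179 0.161] [0.502 0.154 0.15 ] [0.588 0.205 0.171] [545. 180.] [49. 87.] 88.5
top yel [282, 165, 113, 100, 10598] [ 0.534 -0.086  0.168] [ 0.439 -0.232 -0.003] [0.658 0.019 0.175] [ 549. -110.] [250. 212.] 87.9
```

View pics/scene0.png

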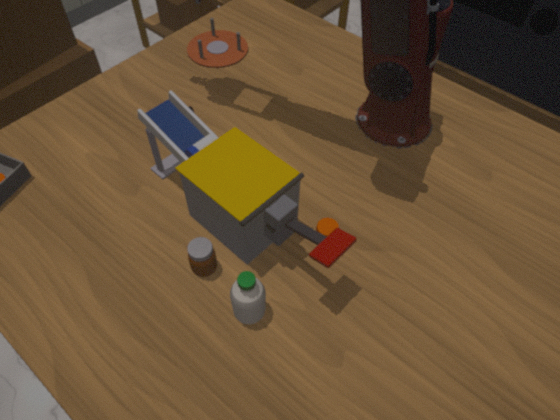

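View pics/top0.png

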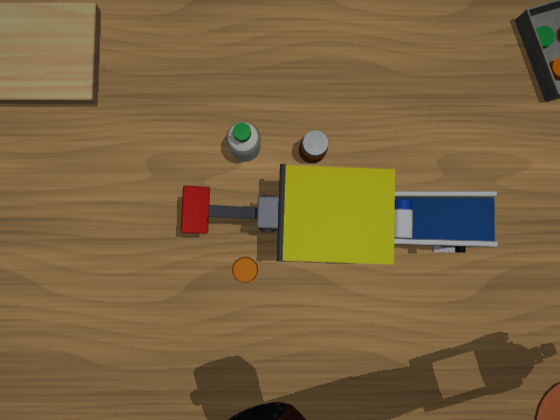

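The scene view shows the red pad at about (333,247) and the bin at (240,190), with the bottle behind the lid. The top view shows the pad at (195,210), the lid at (338,215), the bottle at (403,218), the jug at (243,140), the jar at (314,147) and the cap at (245,269). Depth puts the pad centre at about (0.545, 0.180, 0.161), with the lever pointing along world +y. I'll raise the arm and swing it over to the pad.

```bash
python3 -m creep '0 0 0 0 0 -3.5 1;0 0 0 0 0 -3.5 1;0 0 0 0 0 -3.5 1;0 0 -0.088 5.3 -0.3 0 1;0 0 -0.088 5.3 -0.3 0 1;0 0 -0.088 5.3 -0.3 0 1;0 0 -0.088 5.3 -0.3 0 1;0 0 -0.088 5.3 -0.3 0 1;0 0 -0.088 5.3 -0.3 0 1;0 0 -0.088 5.3 -0.3 0 1;0 0 -0.088 5.3 -0.3 0 1;0 0 -0.088 5.3 -0.3 0 1;0 0 -0.088 5.3 -0.3 0 1;0 0 -0.088 5.3 -0.3 0 1;0 0 -0.088 5.3 -0.3 0 1;0 0 -0.088 5.3 -0.3 0 1;0 0 -0.088 5.3 -0.3 0 1;0 0 -0.088 5.3 -0.3 0 1;0 0 -0.088 5.3 -0.3 0 1;0 0 -0.088 5.3 -0.3 0 1'
cat >> h.py <<'E'
def go(x,y,z):
    s=manip.get_state(); Rm=R.from_rotvec(s["orientation"]).as_matrix()
    print("t",round(float(s["time"]),2),"tcp",s["tcp_pos"].round(4),"F",np.round(s["force"],1),"tool shift cm",(Rm.T@(np.array([x,y,z])-s["tcp_pos"])*100).round(2),"toolx",Rm[:,0].round(3),"toolz",Rm[:,2].round(3))
E
python3 -c "
from h import *
go(.545,.18,.175)"
```

```text
time: 3.3
tcp_pos: [0.5721, 0.1736, 0.3363]
orientation: [1.84, 2.546, 0.001]
force: [-0.6, -0.1, 0.1]
width: -0.0003
t 3.3 tcp [0.5721 0.1736 0.3363] F [-0.6 -0.1  0.1] tool shift cm [ 1.46 -2.38 16.13] toolx [-0.314  0.95   0.   ] toolz [ 0.  0. -1.]
```

```bash
python3 -m creep '0 0 0 0.4 -0.6 3 1;0 0 0 0.4 -0.6 4 1;0 0 0 0.4 -0.6 4 1;0 0 0 0.3 -0.6 2.5 1;0 0 0 0 0 1 1;0 0 0 0 0 0 1;0 0 0 0 0 0 1'
python3 - <<'E'
from h import *
go(.545,.181,.163)
for c in("scene",):
    cap=manip.capture(c); im=cap["image"][150:340,180:440]; cv2.imwrite("pics/a1.png",cv2.resize(im[:,:,::-1],None,fx=3,fy=3))
E
```

```text
time: 4.18
tcp_pos: [0.5464, 0.1788, 0.1931]
orientation: [1.843, 2.541, 0.004]
force: [0.0, -0.2, -0.3]
width: -0.0007
t 4.17 tcp [0.5464 0.1788 0.1931] F [ 0.  -0.2 -0.3] tool shift cm [ 0.26 -0.08  3.01] toolx [-0.311  0.951 -0.   ] toolz [ 0.003  0.001 -1.   ]
```

View pics/a1.png

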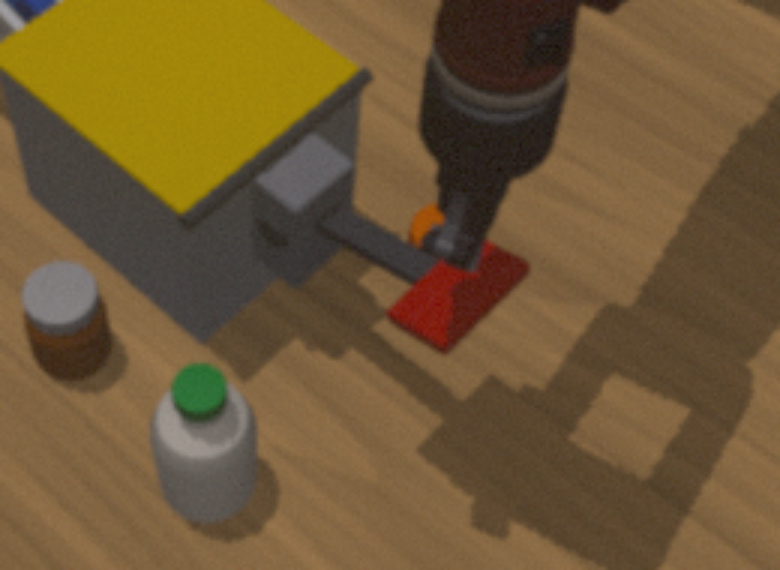

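The crop shows the closed fingertips at about (470,265), hovering 3 cm above the pad. Nothing else is in the way, so I'll press down smoothly.

```bash
python3 -m creep '0 0 0 0.2 0 1 1;0 0 0 0 0 0.8 1;0 0 0 0 0 0.6 1;0 0 0 0 0 0.4 1;0 0 0 0 0 0.3 1;0 0 0 0 0 0.3 1;0 0 0 0 0 0.5 1;0 0 0 0 0 0.6 1;0 0 0 0 0 0.6 1;0 0 0 0 0 0.6 1;0 0 0 0 0 0.6 1;0 0 0 0 0 0.6 1;0 0 0 0 0 0.6 1;0 0 0 0 0 0.6 1;0 0 0 0 0 0.6 1;0 0 0 0 0 0.5 1;0 0 0 0 0 0.4 1;0 0 0 0 0 0 1'; python3 -c "
from h import *
go(.546,.181,.091)"
```

```text
time: 6.48
tcp_pos: [0.5427, 0.18, 0.0939]
orientation: [-1.843, -2.541, 0.005]
force: [0.5, -0.5, 2.0]
width: -0.0001
t 6.47 tcp [0.5427 0.18   0.0939] F [ 0.5 -0.5  2. ] tool shift cm [-0.01  0.35  0.29] toolx [-0.311  0.951  0.   ] toolz [-0.004 -0.001 -1.   ]
```

```bash
python3 -m creep '0 0 0 0 0 0.2 1;0 0 0 0 0 0.2 1;0 0 0 0 0 0 1;0 0 0 0 0 0 1'; python3 - <<'E'
from h import *
go(.546,.181,.091)
ims=[]
for c in("scene","top"):
    cap=manip.capture(c); im=cap["image"][100:300,150:430] if c=="scene" else cap["image"][120:310,170:510]
    ims.append(cv2.resize(im[:,:,::-1],(700,400) if 0 else (560,290)))
    P=cloud(cap); hsv=cv2.cvtColor(cap["image"],cv2.COLOR_RGB2HSV); H,S,V=[hsv[:,:,i] for i in range(3)]
    m=((H<6)|(H>174))&(S>150)&(V>80)&(P[:,:,1]>.13)&(P[:,:,1]<.22)&(P[:,:,0]>.45)&(P[:,:,2]<.14)&(cap["range_z"]>0)
    q=P[m]; 
    if len(q)>20:
        A=np.c_[q[:,:2]-[.545,.18],np.ones(len(q))]; print(c,len(q),q.mean(0).round(3),np.linalg.lstsq(A,q[:,2],rcond=None)[0].round(3))
    for n in("bottle","lid"): print(n,[(np.round(world(cap,d["at"]),3).tolist(),round(d["confidence"],2)) for d in manip.recognise(n,c)[:2]])
cv2.imwrite("pics/a2.png",np.vstack(ims))
E
```

```text
time: 6.98
tcp_pos: [0.5431, 0.1801, 0.0931]
orientation: [-1.843, -2.542, 0.005]
force: [-6.2, -2.7, 13.9]
width: 0.0001
t 6.97 tcp [0.5431 0.1801 0.0931] F [-6.2 -2.7 13.9] tool shift cm [-0.    0.31  0.21] toolx [-0.311  0.95  -0.   ] toolz [-0.004 -0.002 -1.   ]
scene 481 [0.556 0.187 0.089] [-0.011 -0.236  0.091]
bottle [([0.544, -0.05, 0.258], 0.34)]
lid [([0.547, -0.05, 0.255], 0.76)]
top 24 [0.507 0.2   0.087] [-0.115 -0.351  0.09 ]
bottle []
lid [([0.533, -0.067, 0.279], 0.87)]
```

View pics/a2.png

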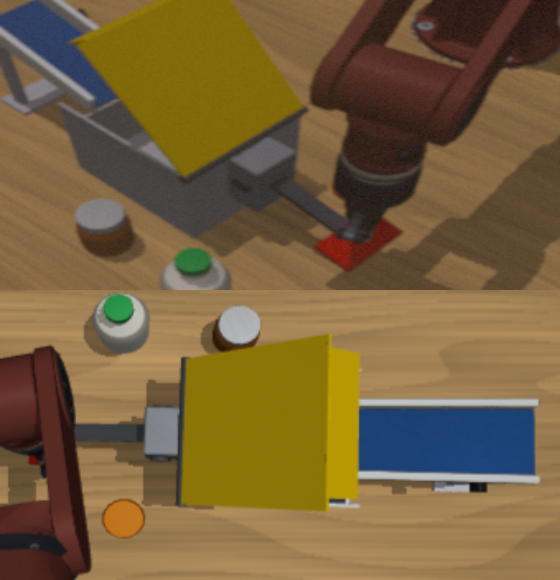

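Both views show the lid wide open, the pad at its stop (slope −0.24 rad, force risen to 14 N with no further travel) and the chute empty. I'll hold a little over a second and check that the bottle is inside.

```bash
python3 -m creep '0 0 0 0 0 0.1 1;0 0 0 0 0 0 1;0 0 0 0 0 0 1;0 0 0 0 0 0 1;0 0 0 0 0 0 1;0 0 0 0 0 0 1;0 0 0 0 0 0 1;0 0 0 0 0 0 1;0 0 0 0 0 0 1;0 0 0 0 0 0 1'; python3 - <<'E'
from h import *
go(.546,.181,.091)
cap=manip.capture("scene"); P=cloud(cap)
cv2.imwrite("pics/a3.png",cv2.resize(cap["image"][120:230,160:310,::-1],None,fx=5,fy=5,interpolation=cv2.INTER_CUBIC))
m=(P[:,:,0]>.46)&(P[:,:,0]<.62)&(P[:,:,1]>-.155)&(P[:,:,1]<.0)&(P[:,:,2]<.09)&(P[:,:,2]>0)
v,u=np.nonzero(m); print(m.sum()); 
if m.sum(): print(u.min(),u.max(),v.min(),v.max(),P[m].mean(0).round(3),P[m].max(0).round(3))
print([(np.round(world(cap,d["at"]),3).tolist(),round(d["confidence"],2)) for d in manip.recognise("bottle","scene")])
E
```

```text
time: 8.52
tcp_pos: [0.5431, 0.18, 0.0929]
orientation: [-1.842, -2.542, 0.006]
force: [-6.6, -2.9, 18.6]
width: -0.0002
t 8.53 tcp [0.5431 0.18   0.0929] F [-6.6 -2.9 18.6] tool shift cm [-0.    0.31  0.19] toolx [-0.311  0.95  -0.   ] toolz [-0.004 -0.002 -1.   ]
849
192 240 195 255 [ 0.606 -0.094  0.04 ] [ 0.62  -0.003  0.09 ]
[]
```

View pics/a3.png

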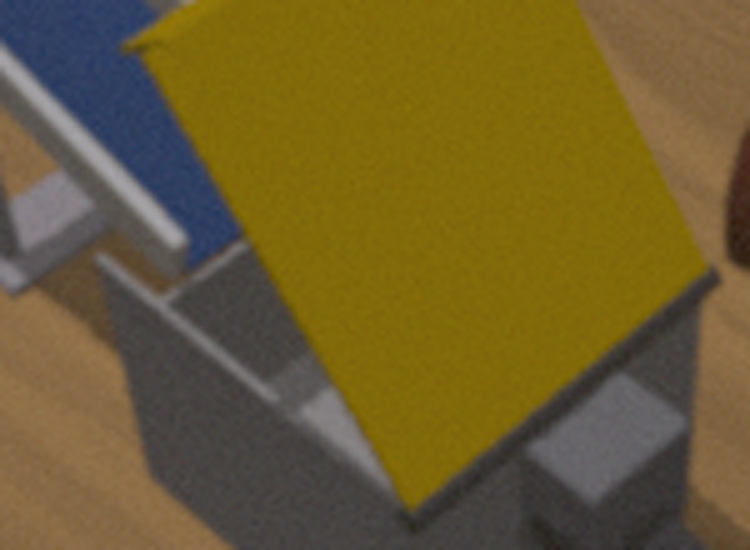

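The crop shows the chute's lower end at (210,240) empty. There is a white patch inside the bin at (345,430), so I'll check its 3-D position.

```bash
python3 - <<'E'
from h import *
cap=manip.capture("scene"); P=cloud(cap)
for u,v in((229,206),(225,202),(233,211),(237,214),(219,196),(202,168),(196,172)): print(u,v,P[v,u].round(3),cap["image"][v,u])
E
```

```text
229 206 [ 0.536 -0.123  0.008] [131 126 128]
225 202 [ 0.533 -0.14   0.008] [128 127 127]
233 211 [ 0.539 -0.106  0.007] [131 128 128]
237 214 [0.624 0.005 0.183] [117  99  53]
219 196 [ 0.531 -0.163  0.01 ] [91 87 86]
202 168 [ 0.552 -0.183  0.116] [47 62 98]
196 172 [ 0.575 -0.176  0.127] [74 73 75]
```

The white patch is bare bin floor (z ≈ 0.008), and the chute floor at its end is also bare. The bottle has therefore dropped in and lies under the lid's shadow at the lever side. Now I'll release slowly.

```bash
python3 -m creep '0 0 0 0 0 -0.1 1;0 0 0 0 0 -0.15 1;0 0 0 0 0 -0.2 1;0 0 0 0 0 -0.2 1;0 0 0 0 0 -0.2 1;0 0 0 0 0 -0.2 1;0 0 0 0 0 -0.2 1;0 0 0 0 0 -0.2 1;0 0 0 0 0 -0.2 1;0 0 0 0 0 -0.2 1;0 0 0 0 0 -0.2 1;0 0 0 0 0 -0.2 1;0 0 0 0 0 -0.2 1;0 0 0 0 0 -0.2 1;0 0 0 0 0 -0.2 1;0 0 0 0 0 -0.2 1;0 0 0 0 0 -0.2 1;0 0 0 0 0 -0.2 1;0 0 0 0 0 -0.2 1;0 0 0 0 0 -0.2 1'
python3 -m creep '0 0 0 0 0 -0.2 1;0 0 0 0 0 -0.2 1;0 0 0 0 0 -0.2 1;0 0 0 0 0 -0.2 1;0 0 0 0 0 -0.2 1;0 0 0 0 0 -0.2 1;0 0 0 0 0 -0.2 1;0 0 0 0 0 -0.2 1;0 0 0 0 0 -0.2 1'
```

```text
time: 11.18
tcp_pos: [0.5446, 0.1803, 0.129]
orientation: [1.844, 2.543, -0.0]
force: [2.2, 1.4, 3.3]
width: -0.0003
time: 12.3
tcp_pos: [0.5438, 0.1804, 0.1467]
orientation: [-1.844, -2.543, 0.001]
force: [0.1, -1.9, 2.3]
width: -0.0
```

```bash
python3 -m creep '0 0 0 0 0 -0.1 1;0 0 0 0 0 -0.1 1;0 0 0 0 0 -0.1 1;0 0 0 0 0 -0.1 1;0 0 0 0 0 -0.1 1;0 0 0 0 0 -0.1 1;0 0 0 0 0 -0.08 1;0 0 0 0 0 -0.08 1;0 0 0 0 0 -0.08 1;0 0 0 0 0 -0.08 1;0 0 0 0 0 -0.08 1;0 0 0 0 0 -0.08 1;0 0 0 0 0 -0.08 1;0 0 0 0 0 -0.08 1;0 0 0 0 0 -0.08 1;0 0 0 0 0 -0.08 1;0 0 0 0 0 -0.08 1;0 0 0 0 0 -0.08 1;0 0 0 0 0 0 1'
python3 -m creep '0 0 0 0 0 -0.08 1;0 0 0 0 0 -0.08 1;0 0 0 0 0 -0.08 1;0 0 0 0 0 -0.08 1;0 0 0 0 0 -0.08 1;0 0 0 0 0 -0.08 1;0 0 0 0 0 -0.08 1;0 0 0 0 0 0 1'
```

```text
time: 14.68
tcp_pos: [0.5443, 0.1805, 0.1625]
orientation: [1.844, 2.543, 0.0]
force: [-0.5, -2.3, 3.0]
width: 0.0002
time: 15.68
tcp_pos: [0.5444, 0.1806, 0.1681]
orientation: [1.844, 2.543, 0.0]
force: [-0.2, 0.6, 0.4]
width: 0.0
```

The force has dropped to about zero at z = 0.168, so the lever is up and free. I'll back off upwards and check.

```bash
python3 -m creep '0 0 0 0 0 -0.1 1;0 0 0 0 0 -0.2 1;0 0 0 0 0 -0.5 1;0 0 0 0 0 -1 1;0 0 0 0 0 -3 1;0 0 0 0 0 -4 1;0 0 0 0 0 -4 1;0 0 0 1 0 -2 1;0 0 0 4 0 0 1;0 0 0 5 0 0 1;0 0 0 5 0 0 1;0 0 0 5 0 0 1;0 0 0 2 0 0 1;0 0 0 0 0 0 1;0 0 0 0 0 0 1'
python3 - <<'E'
from h import *
go(.546,.181,.091)
ims=[]
for c in("scene","top"):
    cap=manip.capture(c); ims.append(cv2.resize(cap["image"][100:330,120:440,::-1] if c=="scene" else cap["image"][110:310,170:510,::-1],(500,295)))
    P=cloud(cap); hsv=cv2.cvtColor(cap["image"],cv2.COLOR_RGB2HSV); H,S,V=[hsv[:,:,i] for i in range(3)]; x,y,z=P[:,:,0],P[:,:,1],P[:,:,2]
    for nm,m in (("pad",((H<6)|(H>174))&(S>150)&(V>80)&(y>.13)&(y<.22)&(x>.48)&(x<.61)&(z<.19)&(z>.05)),("lid",(H>22)&(H<35)&(S>130)&(abs(x-.535)<.1)&(abs(y+.08)<.1)&(z>.1))):
        q=P[m]
        if len(q)>20: print(c,nm,len(q),q.mean(0).round(3),np.linalg.lstsq(np.c_[q[:,:2]-[.54,-.08],np.ones(len(q))],q[:,2],rcond=None)[0].round(3))
    for n in("bottle","jug","jar","cap"): print(c,n,[(np.round(world(cap,d["at"]),3).tolist(),round(d["confidence"],2)) for d in manip.recognise(n,c)[:2]])
cv2.imwrite("pics/a4.png",np.vstack(ims))
E
```

```text
time: 17.55
tcp_pos: [0.4763, 0.3886, 0.3157]
orientation: [1.845, 2.542, -0.002]
force: [-0.2, -0.7, 0.2]
width: 0.0003
t 17.55 tcp [0.4763 0.3886 0.3157] F [-0.2 -0.7  0.2] tool shift cm [-21.87   0.21  22.49] toolx [-0.31   0.951 -0.001] toolz [-0.    -0.001 -1.   ]
scene pad 800 [0.546 0.182 0.16 ] [0.007 0.25  0.094]
scene lid 5780 [ 0.537 -0.077  0.168] [0.    0.002 0.168]
scene bottle []
scene jug [([0.709, 0.115, 0.094], 0.88)]
scene jar [([0.695, -0.039, 0.068], 0.76), ([0.538, -0.077, 0.166], 0.68)]
scene cap [([0.43, 0.094, 0.018], 0.49)]
top pad 1233 [0.544 0.179 0.161] [0.009 0.251 0.096]
top lid 10100 [ 0.533 -0.082  0.17 ] [0.001 0.    0.17 ]
top bottle []
top jug [([0.69, 0.094, 0.097], 0.87)]
top jar []
top cap [([0.428, 0.093, 0.016], 0.86)]
```

View pics/a4.png

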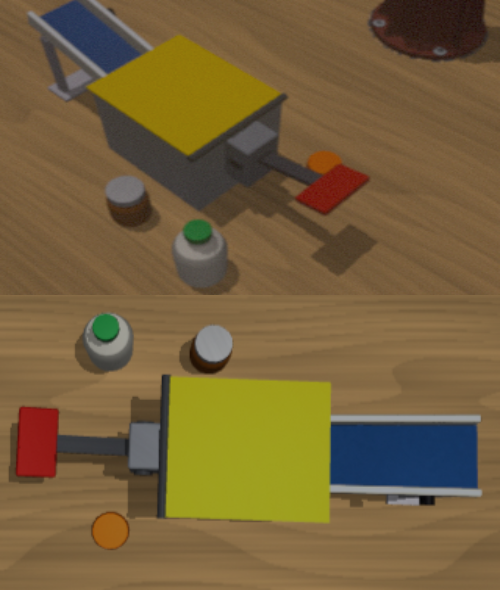

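The views show the lid flat and shut, the lever up, the chute empty and the bystanders in place. The arm is clear, so I'll hand in.

```bash
python3 -c "
from station import manip; print(manip.job_done())"
```

```text
the job is handed in; nothing more can be done
None
```

The job is done and handed in at about 17.7 s. With shut fingertips I pressed the lever pad to its stop, held it there about 1.5 s, let it back up over about 7 s, and moved clear.

- **Press:** at the stop the pad sloped −0.24 rad at 91 mm high. The force rose to between 14 and 19 N with no further travel, and the lid stood wide open.
- **Bottle:** the chute is empty in both views. I never saw the bottle inside the bin, because the lid hid that part, so I am inferring it rolled in from the bare chute.
- **Release:** the last 15 mm or so came up at 6 to 8 mm/s, and contact force faded to about zero as the lever reached the top.
- **Final state:** the lid is flat at 168–170 mm and the pad is back at +0.25 rad and 160 mm, as at the start.
- **Bystanders:** the jug, jar and cap read within a few mm of their first positions, with one scene-camera reading of the jug 6 mm off. The network missed the jar in the last top view, but it is visible there in its place.

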